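# Set the length stop and seat the bar in a cutting jig

### The arm

A 6-joint arm with a two-finger parallel gripper is mounted at the origin on the work surface. World frame = base frame: x ahead of the robot, y to its left, z up, the work surface at z = 0. Lengths are in m, angles in rad, forces in N, time in s.
With the tool pointing down it reaches from about 0.35 to 0.95 m from the base axis. Payload 17.4 kg.
Tool frame: the origin (TCP) lies midway between the tips of the shut fingers; the grasp point (between the pads) lies 19 mm behind it; z points along the fingers, y is the line along which they close (so a half turn about z gives the same grasp; the last joint's range is limited). The gripper opens to 93 mm and grips with 3 to 60 N. Pads are 15 mm wide; open, the fingers measure 128 mm over their backs; the gripper's body (75 mm by 188 mm) begins 65 mm behind the grasp point.
Start: joints at [1.26, 0.116, 1.442, -0, 1.584, -0.038], TCP at [0.182, 0.65, 0.219] pointing down, gripper open.
Joint ranges: [-2.83, 2.83], [-0.83, 2.19], [0.07, 2.5], [-1.14, 4.28], [0.01, 3], [-2.97, 2.97]. Speed limits (rad/s): [1.89, 1.89, 2.22, 3.14, 3.14, 3.14].

### API

Orientations are given as a unit quaternion [w, x, y, z].
In Python, from cell import env, imaging, workorder gives the robot as it stands.
- The arm moves only by the shell command python3 -m crank 'ROWS' [FORCE]. ROWS is JSON, a list of rows, each an object with "twist": the turn, a rotation vector about the tool's x, y, z in rad, a list of three; "translation": the shift along the tool's x, y, z in cm, a list of three; "claw": the finger opening in cm, from 0 to 9.3. In form: [{"twist": [rx, ry, rz], "translation": [x, y, z], "claw": claw}, ...]. A call has 1 to 10 rows; each row is the pose to reach, as a shift and turn from the pose commanded when the call began, along the tool's axes at that moment; what a row does not reach only later rows make up. A row lasts 1/12 s, in which the tool goes at most 41.7 mm and 7.16 degrees, less where a joint would pass 70% of its speed; a pose out of reach is approached as far as the arm can. A call with a gripper value outside its range is refused whole. The fingers move at their own pace and stop on an object; FORCE is the grip in N (left out, the last holds). Time passes only in rows, so rows that repeat a pose let the fingers close. It gives the time, the measured TCP pose, the force, the opening and the grip force at its end, in the units of the state.
- env.sense(): the state, without advancing time (a new reading comes with each control period).
- imaging.read_camera(name): name is "scene" or "top" or "wrist"; returns a dict with "pixels" (400x640x3 uint8, red, green, blue), "camera_matrix" (3x3 intrinsics, pixels), "D" ([k1, k2, p1, p2, k3] as OpenCV has them; the pictures are not rectified), "R" (3x3) and "t" (3): a world point X has camera coordinates R X + t. Camera axes: x right, y down, z forward; pixel columns grow to the right and rows downward; lengths in m; the calibration is good to about 2 mm. A picture is of the moment at which its call begins. There is no depth.
- workorder.hand_in(): hands the job in; it is judged then, once.
The state is a dict: "time_s": time; "qpos": joint angles; "dq": joint speeds; "joint_efforts": joint torques, N m; "eef_pos": TCP position; "orientation": TCP orientation; "contact_force": force on the tool from outside, world axes, zero at the start; "ft_torque": the same for the moment, N m; "grip_width": opening from 0.0 (shut) to 1.0 (fully open); "grip_force": force on a finger pad.
Only numpy, scipy, OpenCV 4.12 (cv2) and the standard library are available. Lean on these libraries where they do the work, as an engineer would, in place of code of your own. Each camera call takes 0.05 s, during which the arm holds its last target. There are 200 camera calls.

### The job

On the cutting jig, gently push the sliding length stop along its rail with the fingertips until its spring pin drops into the notch. Then push the brass bar gently along its channel until its end rests against the stop, leaving the stop in its notch. Only push: do not grip, lift or carry anything, leave the other things on the bench where they are, and finish clear of everything.

Things in the scene. Friction and masses are not known exactly. Their poses are not given: they have to be found in the camera images.
- jig: The jig: a light wooden bed 110 x 400 x 20 mm fixed to the bench, its long side along its own y axis, which runs roughly across the bench, from the robot's right to its left (+y). Origin at the centre of its underside, z up; the bed's top is at z = 20 mm. Channel, notched strip, guide rail (x = 42 mm, 8 mm wide, 10 mm above the bed) run along it
- jig_channel (a point): Mid-length of the bar's aluminium channel on the bed (jig x = -15, y = 0, z = 20 mm); it runs along jig y, 20.5 mm wide inside, with lips 5 mm wide standing 5 mm above the bed; axes as the jig's
- jig_strip (a point): Top of the steel strip (12 mm wide, 9 mm above the bed, along jig y) at jig x = 22, y = 5 mm. One dark V-shaped notch, 13 mm wide at the top, crosses the strip. The strip is set differently each time: its notch lies anywhere within 25 mm of this point, towards +y or -y, so it must be felt or seen
- saw_guide (a point): Top centre of the steel saw guide, 17 mm (x) by 25 mm (y), fixed beside the channel on the robot's side and 22 mm above the bed (jig x = -44.5, y = -50, z = 42 mm)
- length_stop (a joint): Travel of the length stop in m, 0 to 0.19, towards -y; its centre is at jig y = 0.145 - value. It starts at 0.005 to 0.045 on the +y side. It slides against about 2 N of friction (plus 8 N per m/s); the notch catches it at a value of 0.115 to 0.165, and only about 17 N would drive it out again, either way; it can then be pushed back
- stop_pin (a joint): How far the stop's spring pin has dropped, in m: about 0 while it rides on the strip, 0.004 to 0.005 when it sits in the notch. The round steel knob (18 mm wide, its top 51 to 56 mm above the bed) on the stop goes down with it. It drops by its own spring and need not be touched
- stop_push (a point): Centre of the +y face of the length stop, the face to push on. The stop is a dark steel block, 78 mm across the bed (jig x = -28 to 50 mm), 25 mm along it, its body 11 to 36 mm above the bed, with a foot 19 mm wide down in the channel. Axes as the jig's
- stop_face (a point): Point on the stop's opposite (-y) face, in line with the bar and at the height of the bar's middle (11 mm above the bed): the bar's end comes to rest here; axes as the jig's
- bar_mid (a point): Centre of the loose, nearly square brass bar, 18 mm wide, 100 mm long (own y, along the channel), 20 mm high, about 0.2 to 0.4 kg, lying in the channel on the bed on the -y side of the stop. It stands 15 mm proud of the channel's lips
- bar_tail (a point): Centre of the bar's -y end face, the end to push on
- bar_tip (a point): Centre of the bar's +y end face, the end that must meet the stop
- graver_a: Bystander: engraving tool with a mushroom-shaped wooden handle, 120 mm long and 28 mm high, lying on the bench on the robot's side of the jig. Origin on its underside at mid-length
- graver_b: Bystander: the same kind of tool, lying beyond the jig
- jar: Bystander: small glass jar with white lid, 42 mm wide, 50 mm high, on the robot's side of the jig
- ring_blank: Bystander: brass ring 28 mm across, 8 mm high, lying on the robot's side of the jig
- loupe: Bystander: black eye loupe 36 mm wide, 32 mm high, beyond the jig
- punch_block: Bystander: dark wooden block 50 x 60 x 30 mm with two holes, beyond the jig
There are look-alikes about, which are no part of the job. Of the things shaped like the part that bears bar_mid, the brass one is meant.

How it is judged:
On the way, in this order (a step that is already met when the one before it is completed fails the run):
1. the stop's pin has dropped into the notch (value of joint stop_pin above 0.0028 m), for 0.3 s.
2. the bar's end rests against the stop, which is still in its notch (value of joint stop_pin above 0.0028 m and y of bar_tip in the frame of stop_face above -0.003 m), for 0.2 s.
At the end, for the whole second after the job is handed in: The pin has dropped at least 2.8 mm (it sits in the notch), the bar lies flat in its channel (centre less than 13 mm above the bed, within 0.06 rad and 4 mm of its line) with its end within 3 mm of the stop's face, and both are at rest (all of step 2 and y of bar_tip in the frame of stop_face below 0.003 m and x of bar_tip in the frame of stop_face between -0.004 and 0.004 m and z of bar_mid in the frame of jig below 0.033 m and angle between the y axis of bar_mid and the y axis of jig, either way round below 0.06 rad and linear speed of bar below 0.01 m/s and velocity of joint length_stop between -0.01 and 0.01 m/s); the robot touches nothing.
It fails at once if the bar is lifted or tipped out of its channel (z of bar_mid in the frame of jig above 0.038 m or z of any of bar_tip, bar_tail in the frame of jig above 0.042 m).
It fails at once if the bar is gripped or shoved hard (more than 30 N from the fingers) (contact force between the fingers and bar above 30 N).
It fails at once if the stop is gripped or rammed (more than 38 N from the fingers) (contact force between the fingers and length_stop_c0 above 38 N).
It fails at once if another thing on the bench is moved by more than 15 mm (distance of any of graver_a, graver_b, jar, ring_blank, loupe, punch_block from where it was at the start of the episode above 0.015 m).
It also fails if it takes over 64 s, if anything falls off the work surface, if the arm or the gripper's body presses on something with over 40 N, if the wrist force passes 120 N, or if a joint passes its speed limit or range.

## Working session

There is one attempt and no reset: what is moved stays moved. The work goes in short steps, Python scripts to look and compute and a shell command to move; the robot and the scene stay as the last step left them, time stands still between calls to the robot, and variables do not carry over. Pictures are saved under pics/ and viewed, at most 10 in all, crops included, and the job is handed in when it is done.

```bash
mkdir -p pics; ls; cat > h.py <<'E'
from cell import env, imaging, workorder
import numpy as np, cv2
def snap(n):
    c=imaging.read_camera(n); return {k:np.array(c[k]) for k in c}
def save(c,name,crop=None,s=1):
    p=c["pixels"]
    if crop: u0,u1,v0,v1=crop; p=p[v0:v1,u0:u1]
    cv2.imwrite("pics/"+name,cv2.resize(p[:,:,::-1],None,fx=s,fy=s,interpolation=cv2.INTER_CUBIC))
def plane(c,px,z):
    u=cv2.undistortPoints(np.array(px,float).reshape(-1,1,2),c["camera_matrix"],c["D"])[:,0]
    d=np.c_[u,np.ones(len(u))]@c["R"]; o=-c["R"].T@c["t"]
    return o+d*((z-o[2])/d[:,2])[:,None]
def proj(c,X):
    return cv2.projectPoints(np.array(X,float).reshape(-1,3),cv2.Rodrigues(c["R"])[0],c["t"],c["camera_matrix"],c["D"])[0][:,0]
E
python3 - <<'E'
from h import *
import pickle
cs={n:snap(n) for n in ("scene","top")}
pickle.dump(cs,open("cs.pkl","wb"))
for n in cs: save(cs[n],n+"0.png"); c=cs[n]; print(n,-c["R"].T@c["t"])
s=env.sense(); print(s)
E
```

```text
pics
scene [0.91062136 0.43043733 0.61626212]
top [ 0.35887718 -0.04489723  0.96045528]
{'time_s': 0.1, 'qpos': array([ 1.26019573e+00,  1.16407186e-01,  1.44222107e+00,  1.72509957e-06,
        1.58397998e+00, -3.77663929e-02]), 'dq': array([ 0.00076769, -0.0013106 , -0.00190042,  0.00141925,  0.00092299,
        0.00021007]), 'joint_efforts': array([ 9.53111230e-04, -7.22901249e+01, -6.23864794e+01,  7.79907522e-02,
        2.26615701e-02, -1.04695919e-04]), 'eef_pos': array([0.18181524, 0.64985629, 0.21798575]), 'orientation': array([-8.88515123e-05,  1.35994356e-01,  9.90709482e-01, -4.99956957e-04]), 'contact_force': array([-0.24303217,  0.33622284, -0.37120084]), 'ft_torque': array([-0.02594731,  0.01997018, -0.02923619]), 'grip_force': 0.0, 'grip_width': 0.9992776116420851}
```

View pics/scene0.png

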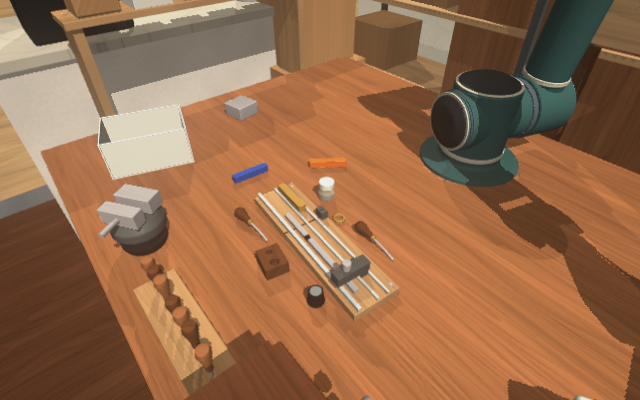

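View pics/top0.png

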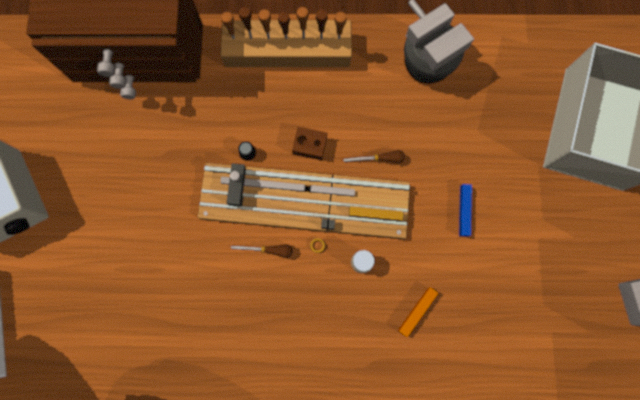

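The scene view shows the jig running diagonally from (290,185) to (365,310). In the top view the jig spans (200–410, 165–238), with the stop at (236,185), a dark notch at about (307,188) and the saw guide at (329,224). There are three bar-shaped things: brass-yellow in the channel at (377,214), blue at (466,211) and orange at (419,312). The one in the channel is brass, so it's the one meant. I'll confirm it in a crop.

```bash
python3 - <<'E'
from h import *
import pickle
cs=pickle.load(open("cs.pkl","rb")); c=cs["top"]
save(c,"top_crop.png",(190,420,155,245),3.4)
hsv=cv2.cvtColor(c["pixels"],cv2.COLOR_RGB2HSV)
for n,uv in dict(bar=(377,214),bed=(260,212),orange=(419,312),stop=(236,195),notch=(307,188),strip=(290,186)).items(): print(n,hsv[uv[1],uv[0]])
roi=np.zeros(hsv.shape[:2],np.uint8); roi[155:245,190:420]=1
m=cv2.inRange(hsv,(18,170,90),(32,255,255))*roi
k,l,st,ce=cv2.connectedComponentsWithStats(m)
for i in range(1,k):
    if st[i,4]>40: print("brass",st[i],cv2.minAreaRect(np.argwhere(l==i)[:,::-1].astype(np.float32)))
m=cv2.inRange(hsv,(0,0,0),(180,90,75))*roi
k,l,st,ce=cv2.connectedComponentsWithStats(m)
for i in range(1,k):
    if st[i,4]>8: print("dark",st[i],ce[i])
E
```

```text
bar [ 19 205 187]
bed [ 15 141 176]
orange [ 16 255 199]
stop [23 29 79]
notch [ 37 255   9]
strip [ 15  29 178]
brass [349 207  55  13 461] ((375.96905517578125, 213.319580078125), (54.71214294433594, 8.54074478149414), 5.5275397300720215)
dark [241 155  10   2  12] [245.   155.25]
dark [228 166  18  41 197] [239.81725888 187.67005076]
dark [323 219  11  11  40] [327.75 224.55]
```

View pics/top_crop.png

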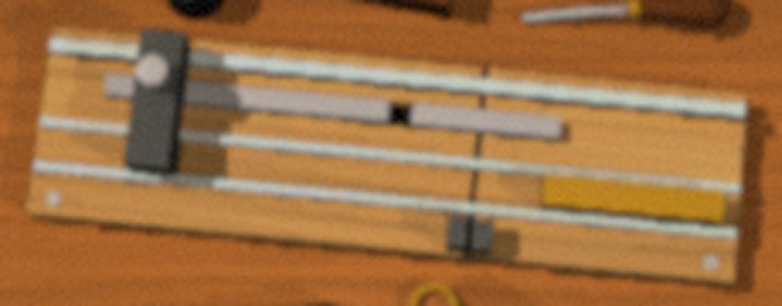

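The crop shows the brass bar at crop (632,200), lying between the channel lips. It also shows the stop at crop (157,102), the notch at (399,114) and the saw guide at (470,235).

```bash
python3 - <<'E'
from h import *
import pickle
from scipy.spatial.transform import Rotation as Ro
cs=pickle.load(open("cs.pkl","rb")); c=cs["top"]
f=lambda p:np.array(p,float)/3.4+[190,155]-0.35
C=plane(c,f([(50,38),(745,102),(735,282),(30,212)]),0.02)[:,:2]
o=C.mean(0); ey=(C[0]+C[3]-C[1]-C[2]); ey/=np.linalg.norm(ey); ex=np.array([ey[1],-ey[0]])
print("jig",o,"yaw",np.degrees(np.arctan2(-ey[0],ey[1])) , "size",np.linalg.norm(C[0]-C[1]),np.linalg.norm(C[0]-C[3]))
J=lambda p,z:np.round(((plane(c,f(p),z)[:,:2]-o)@np.c_[ex,ey])*1e3,1).tolist()
print("stop",J([(140,32),(188,36),(174,172),(127,167)],.056))
print("knob",J([(151,70)],.075))
print("notch",J([(399,114)],.029)); print("strip",J([(105,86),(562,127)],.029))
print("bar",J([(543,178),(725,192),(722,220),(541,206)],.04))
print("saw",J([(470,235)],.042))
print("railtop",J([(50,43),(745,108)],.03))
h=lambda p,z:plane(c,p,z)
for n,p,z in (("graver",[(232,248),(296,251)],.014),("jar",[(363,260)],.05),("ring",[(318,245)],.008),("loupe",[(246,150)],.032),("punch",[(310,143)],.03)): print(n,h(p,z)[:,:2].round(3).tolist())
s=env.sense(); q=s["orientation"]; print(Ro.from_quat(q[[1,2,3,0]]).as_matrix().round(3))
print(ex,ey)
E
```

```text
jig [ 0.54522216 -0.01752307] yaw -5.399827757441585 size 0.39905315413002135 0.10150013029301519
stop [[50.0, 141.9], [50.3, 115.2], [-26.3, 113.3], [-26.1, 139.1]]
knob [[24.6, 129.4]]
notch [[23.6, -4.0]]
strip [[23.7, 163.1], [25.0, -95.8]]
bar [[-7.1, -87.2], [-5.2, -187.5], [-20.9, -186.9], [-22.8, -87.4]]
saw [[-43.0, -50.1]]
railtop [[45.3, 197.5], [45.6, -197.1]]
graver [[0.455, 0.118], [0.45, -0.003]]
jar [[0.43, -0.127]]
ring [[0.462, -0.045]]
loupe [[0.643, 0.095]]
punch [[0.658, -0.029]]
[[-0.963  0.269 -0.   ]
 [ 0.269  0.963 -0.001]
 [ 0.    -0.001 -1.   ]]
[ 0.99556225 -0.09410532] [0.09410532 0.99556225]
```

The jig's size, rail, saw guide and strip all agree with the description once I apply a +2 mm x correction:

| Item | Value |
|---|---|
| Jig origin | (0.547, −0.018) |
| Jig yaw | −5.4° |
| Stop centre | jig y ≈ +127 mm |
| Notch | jig y ≈ −4 mm |
| Bar | jig y −187 to −87 mm |

First I'll approach beyond the stop's +y face, staying high, with the fingers shut and the tool's y axis along jig y.

```bash
python3 -m crank '[{"twist":[0,0,-0.05],"translation":[-3,-2.2,0],"claw":0},{"twist":[0,0,-0.1],"translation":[-6,-4.3,0],"claw":0},{"twist":[0,0,-0.178],"translation":[-9,-6.5,0],"claw":0},{"twist":[0,0,-0.178],"translation":[-12,-8.6,0],"claw":0},{"twist":[0,0,-0.178],"translation":[-15,-10.8,0],"claw":0},{"twist":[0,0,-0.178],"translation":[-18,-13,0],"claw":0},{"twist":[0,0,-0.178],"translation":[-21,-15.1,0],"claw":0},{"twist":[0,0,-0.178],"translation":[-24,-17.2,0],"claw":0},{"twist":[0,0,-0.178],"translation":[-26,-18.7,0],"claw":0},{"twist":[0,0,-0.178],"translation":[-26,-18.7,0],"claw":0}]' 20
cat >> h.py <<'E'
from scipy.spatial.transform import Rotation as Ro
ex=np.array([0.99556,-0.09411,0]); ey=np.array([0.09411,0.99556,0]); o=np.array([0.547,-0.0177,0])
def st(goal=None):
    s=env.sense(); p=s["eef_pos"]; q=s["orientation"]; M=Ro.from_quat(q[[1,2,3,0]]).as_matrix()
    print("t",s["time_s"],"jig mm",(np.array([(p-o)@ex,(p-o)@ey,p[2]])*1e3).round(1),"F jig",[round(float(s["contact_force"]@a),1) for a in (ex,ey,[0,0,1])],"w",round(s["grip_width"],3))
    print("tool y in jig deg",np.degrees(np.arctan2(M[:,1]@ex,M[:,1]@ey)).round(2),"zdown",M[:,2].round(3))
    if goal is not None:
        g=o+ex*goal[0]/1e3+ey*goal[1]/1e3+np.array([0,0,goal[2]/1e3]); print("rows cm",(M.T@(g-p)*100).round(2))
E
python3 -c "
from h import *
st([11,180,215])"
```

```text
time_s: 0.93
eef_pos: [0.3841, 0.3968, 0.2185]
orientation: [0.0, 0.049, 0.999, -0.0]
contact_force: [-0.1, 0.4, -0.4]
grip_width: 0.329
grip_force: 0.0
t 0.9333 jig mm [-201.2  397.3  218.5] F jig [-0.1, 0.4, -0.4] w 0.329
tool y in jig deg 0.22 zdown [ 0.    -0.001 -1.   ]
rows cm [-21.31 -21.65   0.38]
```

```bash
python3 -m crank '[{"twist":[0,0,0],"translation":[-2.5,-2.5,0],"claw":0},{"twist":[0,0,0],"translation":[-5,-5,0],"claw":0},{"twist":[0,0,0],"translation":[-7.5,-7.6,0],"claw":0},{"twist":[0,0,0],"translation":[-10,-10.2,0],"claw":0},{"twist":[0,0,0],"translation":[-12.5,-12.7,0],"claw":0},{"twist":[0,0,0],"translation":[-15,-15.2,0],"claw":0},{"twist":[0,0,0],"translation":[-17.5,-17.8,0],"claw":0},{"twist":[0,0,0],"translation":[-20,-20.3,0],"claw":0},{"twist":[0,0,0],"translation":[-21.3,-21.6,0],"claw":0},{"twist":[0,0,0],"translation":[-21.3,-21.6,0],"claw":0}]' 20
python3 -m crank '[{"twist":[0,0,0],"translation":[0,0,2],"claw":0},{"twist":[0,0,0],"translation":[0,0,4],"claw":0},{"twist":[0,0,0],"translation":[0,0,6],"claw":0},{"twist":[0,0,0],"translation":[0,0,8],"claw":0},{"twist":[0,0,0],"translation":[0,0,10],"claw":0},{"twist":[0,0,0],"translation":[0,0,12],"claw":0},{"twist":[0,0,0],"translation":[0,0,13],"claw":0},{"twist":[0,0,0],"translation":[0,0,13],"claw":0}]'
python3 -c "
from h import *
st([11,180,37])
c=snap('top'); save(c,'top1.png',(180,430,90,270),3); save(snap('scene'),'sc1.png',(220,460,150,340),3)"
```

```text
time_s: 1.77
eef_pos: [0.5751, 0.1624, 0.2179]
orientation: [-0.0, 0.049, 0.999, -0.0]
contact_force: [-0.4, 0.6, 0.4]
grip_width: 0.003
grip_force: 0.0
time_s: 2.43
eef_pos: [0.5721, 0.1652, 0.0861]
orientation: [-0.002, 0.047, 0.999, -0.0]
contact_force: [-0.9, -0.3, 0.4]
grip_width: 0.001
grip_force: 0.0
t 2.4333 jig mm [  7.8 184.4  86.1] F jig [-0.8, -0.4, 0.4] w 0.001
tool y in jig deg -0.01 zdown [-0.004 -0.001 -1.   ]
rows cm [-0.34 -0.44  4.91]
```

View pics/sc1.png

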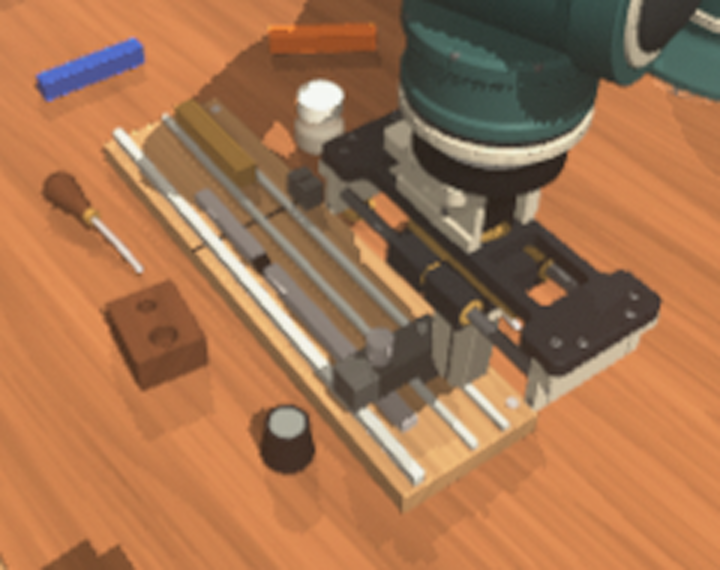

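The crop shows the shut fingers at (460,350), above the bed and on the +y side of the stop, which is at (385,370). Nothing is near them. I'll go down to pushing height and close most of the gap.

```bash
python3 -m crank '[{"twist":[0,0,0],"translation":[-0.1,-0.1,1],"claw":0},{"twist":[0,0,0],"translation":[-0.2,-0.2,2],"claw":0},{"twist":[0,0,0],"translation":[-0.3,-0.3,3],"claw":0},{"twist":[0,0,0],"translation":[-0.3,-0.4,4],"claw":0},{"twist":[0,0,0],"translation":[-0.3,-0.4,4.6],"claw":0},{"twist":[0,0,0],"translation":[-0.3,-0.4,4.9],"claw":0},{"twist":[0,0,0],"translation":[-0.3,-0.4,4.9],"claw":0},{"twist":[0,0,0],"translation":[-0.3,-0.4,4.9],"claw":0}]'
python3 -c "
from h import *
st([11,165,37])"
python3 -m crank '[{"twist":[0,0,0],"translation":[0,-0.4,0],"claw":0},{"twist":[0,0,0],"translation":[0,-0.8,0],"claw":0},{"twist":[0,0,0],"translation":[0,-1.2,0],"claw":0},{"twist":[0,0,0],"translation":[0,-1.6,0],"claw":0},{"twist":[0,0,0],"translation":[0,-2.0,0],"claw":0},{"twist":[0,0,0],"translation":[0,-2.4,0],"claw":0},{"twist":[0,0,0],"translation":[0,-2.8,0],"claw":0},{"twist":[0,0,0],"translation":[0,-3.2,0],"claw":0}]'
python3 -c "
from h import *
st([11,26,37])"
```

```text
time_s: 3.2
eef_pos: [0.5762, 0.1605, 0.0398]
orientation: [0.0, 0.047, 0.999, -0.0]
contact_force: [-1.1, 0.2, 0.3]
grip_width: 0.009
grip_force: 0.0
t 3.2 jig mm [ 12.3 180.1  39.8] F jig [-1.1, 0.1, 0.3] w 0.009
tool y in jig deg 0.03 zdown [ 0. -0. -1.]
rows cm [ 0.13 -1.51  0.28]
time_s: 3.87
eef_pos: [0.5731, 0.1287, 0.0398]
orientation: [0.0, 0.047, 0.999, 0.001]
contact_force: [0.4, 5.2, -0.0]
grip_width: 0.008
grip_force: 2.9
t 3.8667 jig mm [ 12.2 148.2  39.8] F jig [-0.1, 5.2, -0.0] w 0.008
tool y in jig deg 0.03 zdown [ 0.     0.001 -1.   ]
rows cm [  0.12 -12.22   0.27]
```

Contact is made (5 N along +y). I'll push on at about 10 cm/s to just short of the notch.

```bash
python3 -m crank '[{"twist":[0,0,0],"translation":[0,-0.7,0],"claw":0},{"twist":[0,0,0],"translation":[0,-1.4,0],"claw":0},{"twist":[0,0,0],"translation":[0,-2.1,0],"claw":0},{"twist":[0,0,0],"translation":[0,-2.8,0],"claw":0},{"twist":[0,0,0],"translation":[0,-3.5,0],"claw":0},{"twist":[0,0,0],"translation":[0,-4.2,0],"claw":0},{"twist":[0,0,0],"translation":[0,-4.9,0],"claw":0},{"twist":[0,0,0],"translation":[0,-5.6,0],"claw":0},{"twist":[0,0,0],"translation":[0,-6.3,0],"claw":0},{"twist":[0,0,0],"translation":[0,-7,0],"claw":0}]'
python3 -c "
from h import *
st([11,26,37])"
python3 -m crank '[{"twist":[0,0,0],"translation":[0,-0.5,0],"claw":0},{"twist":[0,0,0],"translation":[0,-1,0],"claw":0},{"twist":[0,0,0],"translation":[0,-1.5,0],"claw":0},{"twist":[0,0,0],"translation":[0,-2,0],"claw":0},{"twist":[0,0,0],"translation":[0,-2.5,0],"claw":0},{"twist":[0,0,0],"translation":[0,-3,0],"claw":0},{"twist":[0,0,0],"translation":[0,-3.4,0],"claw":0},{"twist":[0,0,0],"translation":[0,-3.8,0],"claw":0}]'
python3 -c "
from h import *
st([11,26,37])
save(snap('scene'),'sc2.png',(240,440,160,310),4)"
```

```text
time_s: 4.7
eef_pos: [0.5665, 0.0591, 0.0398]
orientation: [0.0, 0.047, 0.999, 0.001]
contact_force: [2.1, 7.1, 0.7]
grip_width: 0.008
grip_force: 3.6
t 4.7 jig mm [12.2 78.3 39.8] F jig [1.4, 7.3, 0.7] w 0.008
tool y in jig deg 0.02 zdown [ 0.001  0.001 -1.   ]
rows cm [ 0.12 -5.23  0.27]
time_s: 5.37
eef_pos: [0.5629, 0.0212, 0.0398]
orientation: [0.0, 0.047, 0.999, 0.001]
contact_force: [0.2, 5.4, 0.2]
grip_width: 0.006
grip_force: 2.8
t 5.3667 jig mm [12.1 40.2 39.8] F jig [-0.3, 5.3, 0.2] w 0.006
tool y in jig deg 0.03 zdown [ 0.     0.001 -1.   ]
rows cm [ 0.11 -1.42  0.28]
```

View pics/sc2.png

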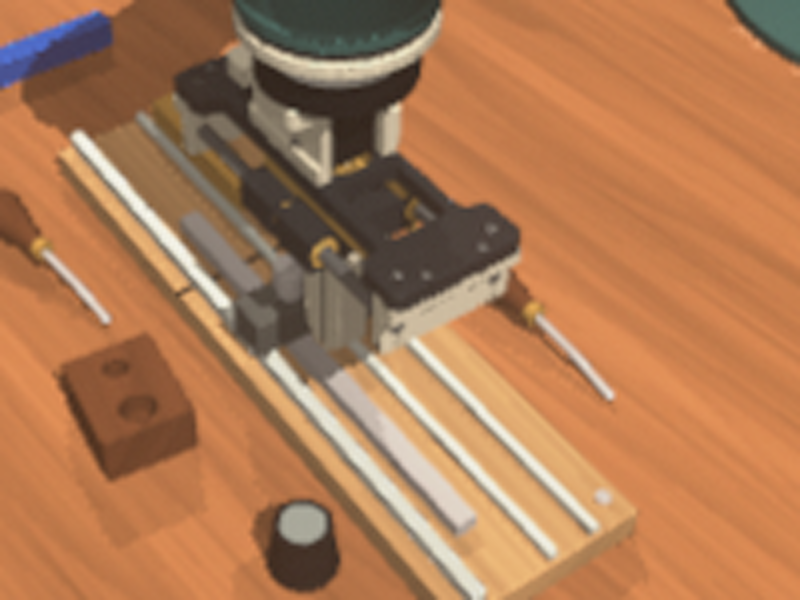

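The stop at crop (290,310) is moving with the fingers and its knob is still up. The notch should be about 14 mm further on, so I'll feel for it in small steps.

```bash
python3 -m crank '[{"twist":[0,0,0],"translation":[0,-0.2,0],"claw":0},{"twist":[0,0,0],"translation":[0,-0.4,0],"claw":0},{"twist":[0,0,0],"translation":[0,-0.6,0],"claw":0},{"twist":[0,0,0],"translation":[0,-0.6,0],"claw":0}]' >/dev/null
python3 -c "
from h import *
st()"
python3 -m crank '[{"twist":[0,0,0],"translation":[0,-0.1,0],"claw":0},{"twist":[0,0,0],"translation":[0,-0.2,0],"claw":0},{"twist":[0,0,0],"translation":[0,-0.2,0],"claw":0}]' >/dev/null
python3 -c "
from h import *
st()"
python3 -m crank '[{"twist":[0,0,0],"translation":[0,-0.1,0],"claw":0},{"twist":[0,0,0],"translation":[0,-0.2,0],"claw":0},{"twist":[0,0,0],"translation":[0,-0.2,0],"claw":0}]' >/dev/null
python3 -c "
from h import *
st()"
python3 -m crank '[{"twist":[0,0,0],"translation":[0,-0.1,0],"claw":0},{"twist":[0,0,0],"translation":[0,-0.1,0],"claw":0}]' >/dev/null
python3 -c "
from h import *
st()"
```

```text
t 5.75 jig mm [12.1 33.7 39.7] F jig [-0.2, -0.4, 0.1] w 0.004
tool y in jig deg 0.03 zdown [-0. -0. -1.]
t 6.0 jig mm [12.1 31.9 39.6] F jig [-0.6, 1.4, 1.2] w 0.001
tool y in jig deg 0.03 zdown [-0. -0. -1.]
t 6.25 jig mm [12.1 29.8 39.6] F jig [-0.3, -0.5, -0.8] w 0.004
tool y in jig deg 0.03 zdown [-0. -0. -1.]
t 6.4167 jig mm [12.1 28.8 39.6] F jig [-1.0, -0.3, 0.3] w 0.005
tool y in jig deg 0.04 zdown [-0. -0. -1.]
```

The force has fallen to about 0, so the stop seems to have run ahead into the notch. I'll advance by millimetres until I touch it again.

```bash
python3 -m crank '[{"twist":[0,0,0],"translation":[0,-0.1,0],"claw":0},{"twist":[0,0,0],"translation":[0,-0.1,0],"claw":0}]' >/dev/null
python3 -c "
from h import *
st()"
python3 -m crank '[{"twist":[0,0,0],"translation":[0,-0.1,0],"claw":0},{"twist":[0,0,0],"translation":[0,-0.1,0],"claw":0}]' >/dev/null
python3 -c "
from h import *
st()
save(snap('scene'),'sc3.png',(270,370,195,270),8)"
```

```text
t 6.5833 jig mm [12.1 27.8 39.6] F jig [0.4, 0.2, -0.1] w 0.006
tool y in jig deg 0.04 zdown [-0. -0. -1.]
t 6.75 jig mm [12.1 26.9 39.6] F jig [0.2, 1.6, -0.4] w 0.011
tool y in jig deg 0.03 zdown [-0. -0. -1.]
```

View pics/sc3.png

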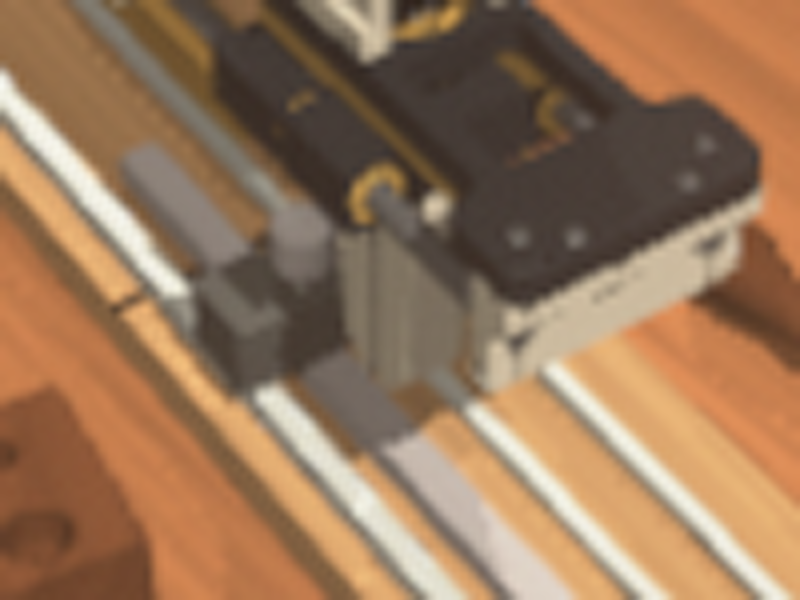

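```bash
python3 -m crank '[{"twist":[0,0,0],"translation":[0,-0.1,0],"claw":0},{"twist":[0,0,0],"translation":[0,-0.1,0],"claw":0}]' >/dev/null
python3 -c "
from h import *
st()"
python3 -m crank '[{"twist":[0,0,0],"translation":[0,-0.05,0],"claw":0},{"twist":[0,0,0],"translation":[0,-0.05,0],"claw":0}]' >/dev/null
python3 -c "
from h import *
st()
c=snap('scene')
# knob top / block geometry by rays onto plane jig x=const
def onx(px,x):
    u=cv2.undistortPoints(np.array(px,float).reshape(-1,1,2),c['camera_matrix'],c['D'])[:,0]
    d=np.c_[u,np.ones(len(u))]@c['R']; oo=-c['R'].T@c['t']
    X=oo+d*((x/1e3-(oo-o)@ex)/(d@ex))[:,None]
    return np.c_[(X-o)@ey,X[:,2]]*1e3
print(onx([(270+300/8,195+215/8)],22))
import pickle
save(c,'sc4.png',(290,330,210,240),16)
c=pickle.load(open('cs.pkl','rb'))['scene']; save(c,'sc0k.png',(320,380,250,295),12)
"
```

```text
t 6.9667 jig mm [12.1 26.  39.6] F jig [0.4, 0.3, -0.7] w 0.004
tool y in jig deg 0.03 zdown [ 0. -0. -1.]
t 7.1333 jig mm [12.1 25.5 39.7] F jig [-0.1, -0.5, 0.4] w 0.006
tool y in jig deg 0.03 zdown [ 0. -0. -1.]
[[-5.24873721 69.4821684 ]]
```

The knob ray gives stop y ≈ −5 mm and a knob top 49.5 mm above the bed, which suggests the pin has dropped. I'll confirm by feel with a little more advance.

```bash
python3 -m crank '[{"twist":[0,0,0],"translation":[0,-0.1,0],"claw":0}]' >/dev/null
python3 -c "
from h import *
st()"
python3 -m crank '[{"twist":[0,0,0],"translation":[0,-0.1,0],"claw":0}]' >/dev/null
python3 -c "
from h import *
st()"
python3 -m crank '[{"twist":[0,0,0],"translation":[0,0,0],"claw":0}]' >/dev/null
python3 -c "
from h import *
st()
snap('scene')
c=snap('scene'); save(c,'sc5.png',(270,370,195,270),8)"
```

```text
t 7.2667 jig mm [12.1 24.7 39.6] F jig [-0.2, -0.2, -0.4] w 0.007
tool y in jig deg 0.03 zdown [ 0.  0. -1.]
t 7.35 jig mm [12.1 23.5 39.6] F jig [-0.3, 0.2, -0.3] w 0.001
tool y in jig deg 0.03 zdown [-0. -0. -1.]
t 7.4333 jig mm [12.1 23.4 39.6] F jig [-0.0, -1.2, -0.1] w 0.004
tool y in jig deg 0.03 zdown [-0. -0. -1.]
```

```bash
python3 - <<'E'
import cv2
a=cv2.imread("pics/sc3.png",0);b=cv2.imread("pics/sc5.png",0)
for n,(u0,u1,v0,v1) in dict(block=(190,290,270,390),knob=(270,325,195,270),finger=(345,430,240,385)).items():
    t=a[v0:v1,u0:u1]; r=cv2.matchTemplate(b,t,cv2.TM_CCOEFF_NORMED); _,s,_,p=cv2.minMaxLoc(r); print(n,(p[0]-u0)/8,(p[1]-v0)/8,round(s,3))
E
```

```text
block 0.0 0.0 0.984
knob -0.125 -0.125 0.994
finger -0.875 -0.875 0.957
```

The fingers moved 3.4 mm while the stop stayed still, so it had jumped ahead, as a notch pull would do. I'll make a final feel for it.

```bash
python3 -m crank '[{"twist":[0,0,0],"translation":[0,-0.1,0],"claw":0}]' >/dev/null
python3 -c "
from h import *
st()"
python3 -m crank '[{"twist":[0,0,0],"translation":[0,-0.1,0],"claw":0}]' >/dev/null
python3 -c "
from h import *
st()"
python3 -m crank '[{"twist":[0,0,0],"translation":[0,-0.1,0],"claw":0}]' >/dev/null
python3 -c "
from h import *
st()"
```

```text
t 7.6167 jig mm [12.1 22.7 39.7] F jig [-0.1, 0.6, 0.9] w 0.004
tool y in jig deg 0.03 zdown [ 0.  0. -1.]
t 7.7 jig mm [12.1 22.2 39.7] F jig [-0.2, 12.4, 0.7] w 0.007
tool y in jig deg 0.03 zdown [ 0.     0.002 -1.   ]
t 7.7833 jig mm [12.1 21.9 39.7] F jig [-1.2, 18.0, 0.4] w 0.003
tool y in jig deg 0.02 zdown [ 0.     0.003 -1.   ]
```

The resistance rose sharply to 18 N, where sliding took only 5 N: the stop is in its notch. I'll back off at once, clear it, and check.

```bash
python3 -m crank '[{"twist":[0,0,0],"translation":[0,0.5,0],"claw":0},{"twist":[0,0,0],"translation":[0,1.5,0],"claw":0},{"twist":[0,0,0],"translation":[0,2.5,0],"claw":0},{"twist":[0,0,0],"translation":[0,3,-1],"claw":0},{"twist":[0,0,0],"translation":[0,3,-4],"claw":0},{"twist":[0,0,0],"translation":[0,3,-7],"claw":0},{"twist":[0,0,0],"translation":[0,3,-10],"claw":0},{"twist":[0,0,0],"translation":[0,3,-10],"claw":0}]' >/dev/null
python3 - <<'E'
from h import *
st([-15,-225,140])
c=snap('scene'); save(c,'sc6.png',(270,370,195,270),8)
a=cv2.imread("pics/sc3.png",0);b=cv2.imread("pics/sc6.png",0)
for n,(u0,u1,v0,v1) in dict(block=(190,290,270,390),knob=(270,325,195,270)).items():
    t=a[v0:v1,u0:u1]; r=cv2.matchTemplate(b,t,cv2.TM_CCOEFF_NORMED); _,s,_,p=cv2.minMaxLoc(r); print(n,(p[0]-u0)/8,(p[1]-v0)/8,round(s,3))
E
```

```text
t 8.45 jig mm [ 14.1  51.4 146.9] F jig [1.3, -0.0, -0.2] w 0.012
tool y in jig deg -0.0 zdown [ 0.008 -0.    -1.   ]
rows cm [  2.92 -27.64   0.64]
block -0.125 -0.125 0.903
knob -5.25 10.25 0.87
```

View pics/sc6.png

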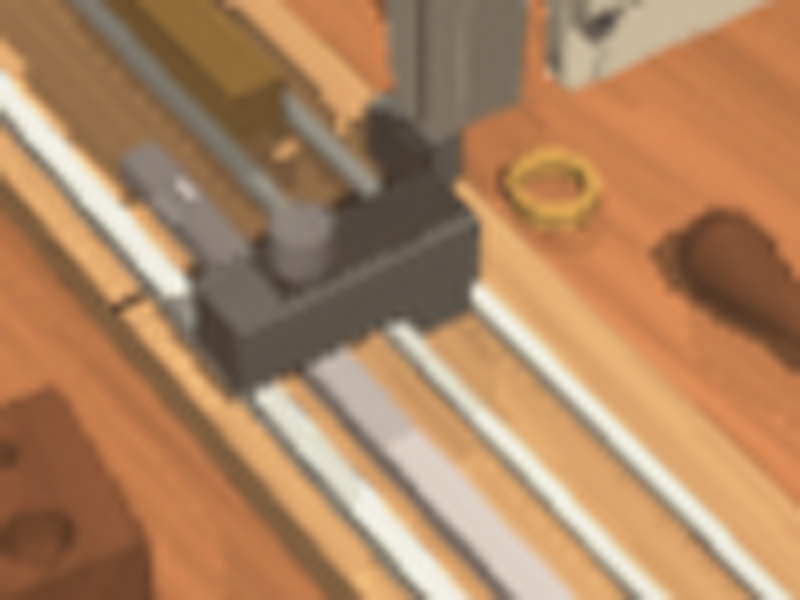

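The stop hasn't moved. It covers the notch, and the knob at crop (300,240) sits low. The bar at crop (230,90) is untouched. Next I'll travel high to beyond the bar's −y end.

```bash
python3 -m crank '[{"twist":[0,0,0],"translation":[0.3,-2.5,0],"claw":0},{"twist":[0,0,0],"translation":[0.6,-5.5,0],"claw":0},{"twist":[0,0,0],"translation":[0.9,-8.5,0],"claw":0},{"twist":[0,0,0],"translation":[1.2,-11.5,0],"claw":0},{"twist":[0,0,0],"translation":[1.5,-14.5,0],"claw":0},{"twist":[0,0,0],"translation":[1.8,-17.5,0],"claw":0},{"twist":[0,0,0],"translation":[2.2,-20.5,0],"claw":0},{"twist":[0,0,0],"translation":[2.6,-23.5,0],"claw":0},{"twist":[0,0,0],"translation":[2.8,-26.5,0],"claw":0},{"twist":[0,0,0],"translation":[2.8,-28,0],"claw":0}]' >/dev/null
python3 -m crank '[{"twist":[0,0,0],"translation":[0,0,1.5],"claw":0},{"twist":[0,0,0],"translation":[0,0,3],"claw":0},{"twist":[0,0,0],"translation":[0,0,4.5],"claw":0},{"twist":[0,0,0],"translation":[0,0,6],"claw":0},{"twist":[0,0,0],"translation":[0,0,7],"claw":0},{"twist":[0,0,0],"translation":[0,0,7],"claw":0},{"twist":[0,0,0],"translation":[0,0,7],"claw":0}]' >/dev/null
python3 - <<'E'
from h import *
st([-15.5,-222,31])
save(snap('top'),'top2.png',(270,430,150,250),5)
E
```

```text
t 9.9167 jig mm [ -16.1 -229.    69.5] F jig [1.0, 0.5, 1.3] w 0.005
tool y in jig deg 0.01 zdown [-0.001  0.    -1.   ]
rows cm [-0.06  0.7   3.85]
```

View pics/top2.png

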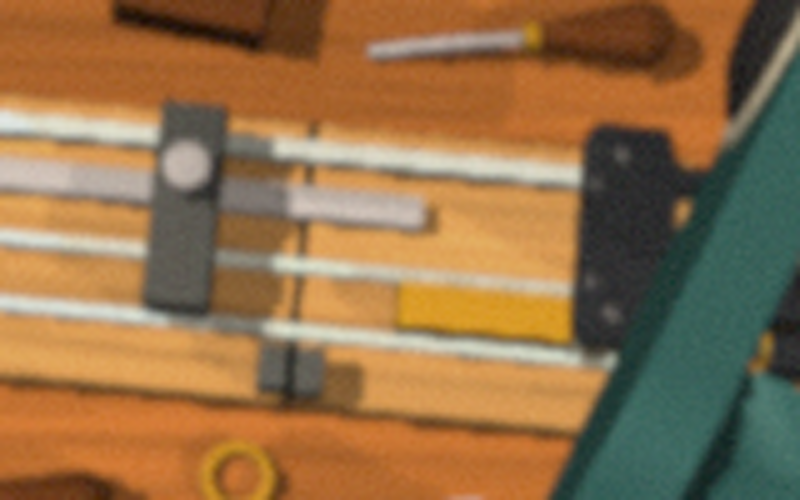

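The top view shows the stop at crop (187,205) on the notch and the brass bar's +y end at crop (398,308), with the gripper beyond the bar's tail. I'll lower and begin pushing.

```bash
python3 -c "
from h import *
import pickle
c=pickle.load(open('cs.pkl','rb'))['top']
J=lambda p,z:((plane(c,np.array([p])/5+[270,150]-.4,z)-o)[0]@np.c_[ex,ey]*1e3).round(1)
print('stop -y face',J((226,110),.056),J((210,310),.056),'bar tip',J((398,305),.04),'knob',J((186,165),.071))"
python3 -m crank '[{"twist":[0,0,0],"translation":[0,0,0.7],"claw":0},{"twist":[0,0,0],"translation":[0,0,1.4],"claw":0},{"twist":[0,0,0],"translation":[0,0,2.1],"claw":0},{"twist":[0,0,0],"translation":[0,0,2.8],"claw":0},{"twist":[0,0,0],"translation":[0,0,3.4],"claw":0},{"twist":[0,0,0],"translation":[0,0,3.8],"claw":0},{"twist":[0,0,0],"translation":[0,0,3.8],"claw":0}]' >/dev/null
python3 -c "
from h import *
st([-15.5,-205,31])"
python3 -m crank '[{"twist":[0,0,0],"translation":[0,0.4,0],"claw":0},{"twist":[0,0,0],"translation":[0,0.8,0],"claw":0},{"twist":[0,0,0],"translation":[0,1.2,0],"claw":0},{"twist":[0,0,0],"translation":[0,1.6,0],"claw":0},{"twist":[0,0,0],"translation":[0,2.0,0],"claw":0},{"twist":[0,0,0],"translation":[0,2.3,0],"claw":0},{"twist":[0,0,0],"translation":[0,2.6,0],"claw":0}]' >/dev/null
python3 -c "
from h import *
st([-15.5,-137,31])"
```

```text
stop -y face [ 48.8 -16.5] [-27.3 -18.1] bar tip [-15.8 -87.5] knob [22.9 -4.4]
t 10.55 jig mm [ -16.5 -229.2   30.5] F jig [-0.3, 1.3, 0.1] w 0.003
tool y in jig deg 0.04 zdown [-0.001  0.001 -1.   ]
rows cm [-0.1   2.42 -0.05]
t 11.1333 jig mm [ -16.  -202.9   31.8] F jig [0.5, -0.3, -0.2] w 0.008
tool y in jig deg 0.02 zdown [ 0. -0. -1.]
rows cm [-0.04  6.59  0.08]
```

```bash
python3 -m crank '[{"twist":[0,0,0],"translation":[0,0.5,0],"claw":0},{"twist":[0,0,0],"translation":[0,1,0],"claw":0},{"twist":[0,0,0],"translation":[0,1.5,0],"claw":0},{"twist":[0,0,0],"translation":[0,2,0],"claw":0},{"twist":[0,0,0],"translation":[0,2.5,0],"claw":0},{"twist":[0,0,0],"translation":[0,3,0],"claw":0},{"twist":[0,0,0],"translation":[0,3.5,0],"claw":0},{"twist":[0,0,0],"translation":[0,4,0],"claw":0},{"twist":[0,0,0],"translation":[0,4.5,0],"claw":0},{"twist":[0,0,0],"translation":[0,5,0],"claw":0}]' >/dev/null
python3 -c "
from h import *
st([-15.5,-137,31])"
python3 -m crank '[{"twist":[0,0,0],"translation":[0,0.3,0],"claw":0},{"twist":[0,0,0],"translation":[0,0.6,0],"claw":0},{"twist":[0,0,0],"translation":[0,0.8,0],"claw":0},{"twist":[0,0,0],"translation":[0,1,0],"claw":0},{"twist":[0,0,0],"translation":[0,1,0],"claw":0}]' >/dev/null
python3 - <<'E'
from h import *
st([-15.5,-137,31])
c=snap('top'); save(c,'top3.png',(270,430,150,250),5)
hsv=cv2.cvtColor(c["pixels"],cv2.COLOR_RGB2HSV); m=cv2.inRange(hsv,(17,170,90),(32,255,255)); m[:190]=0;m[235:]=0;m[:,:290]=0;m[:,420:]=0
k,l,s,ce=cv2.connectedComponentsWithStats(m); i=1+s[1:,4].argmax(); print(s[i])
E
```

```text
t 11.9667 jig mm [ -16.  -152.9   31.7] F jig [-0.1, -2.4, 0.9] w 0.007
tool y in jig deg 0.03 zdown [ 0. -0. -1.]
rows cm [-0.05  1.59  0.07]
t 12.3833 jig mm [ -16.  -143.1   31.6] F jig [0.6, -0.4, 0.7] w 0.005
tool y in jig deg 0.03 zdown [-0.  0. -1.]
rows cm [-0.05  0.61  0.06]
[317 203  13  10  98]
```

The bar's leading end is at pixel u = 317, about 10 mm short of the stop. I'll make the final approach slowly.

```bash
python3 -m crank '[{"twist":[0,0,0],"translation":[0,0.2,0],"claw":0},{"twist":[0,0,0],"translation":[0,0.4,0],"claw":0},{"twist":[0,0,0],"translation":[0,0.5,0],"claw":0},{"twist":[0,0,0],"translation":[0,0.6,0],"claw":0}]' >/dev/null
python3 -c "
from h import *
st()"
python3 -m crank '[{"twist":[0,0,0],"translation":[0,0.1,0],"claw":0}]' >/dev/null
python3 -c "
from h import *
st()"
python3 -m crank '[{"twist":[0,0,0],"translation":[0,0.1,0],"claw":0}]' >/dev/null
python3 -c "
from h import *
st()"
```

```text
t 12.7667 jig mm [ -16.  -137.3   31.6] F jig [-0.1, -1.9, 1.0] w 0.004
tool y in jig deg 0.03 zdown [-0. -0. -1.]
t 12.85 jig mm [ -16.  -136.3   31.7] F jig [-0.2, -2.5, 0.9] w 0.006
tool y in jig deg 0.03 zdown [-0. -0. -1.]
t 12.9333 jig mm [ -16.  -135.3   31.6] F jig [1.0, -1.7, 0.7] w 0.005
tool y in jig deg 0.03 zdown [-0. -0. -1.]
```

```bash
python3 -m crank '[{"twist":[0,0,0],"translation":[0,0.05,0],"claw":0}]' >/dev/null
python3 -c "
from h import *
st()"
python3 -m crank '[{"twist":[0,0,0],"translation":[0,0.05,0],"claw":0}]' >/dev/null
python3 -c "
from h import *
st()"
python3 -m crank '[{"twist":[0,0,0],"translation":[0,0.05,0],"claw":0}]' >/dev/null
python3 -c "
from h import *
st()"
```

```text
t 13.0167 jig mm [ -16.  -134.8   31.6] F jig [0.2, -1.7, 1.5] w 0.004
tool y in jig deg 0.03 zdown [-0.  0. -1.]
t 13.1 jig mm [ -16.  -134.4   31.7] F jig [-0.2, -1.7, 0.2] w 0.006
tool y in jig deg 0.03 zdown [-0. -0. -1.]
t 13.1833 jig mm [ -16.  -133.8   31.7] F jig [0.5, -1.6, 0.6] w 0.007
tool y in jig deg 0.03 zdown [-0. -0. -1.]
```

```bash
python3 -m crank '[{"twist":[0,0,0],"translation":[0,0.05,0],"claw":0}]' >/dev/null
python3 -c "
from h import *
st()"
python3 -m crank '[{"twist":[0,0,0],"translation":[0,0.05,0],"claw":0}]' >/dev/null
python3 - <<'E'
from h import *
st()
c=snap('top')
hsv=cv2.cvtColor(c["pixels"],cv2.COLOR_RGB2HSV); m=cv2.inRange(hsv,(17,170,90),(32,255,255)); m[:190]=0;m[235:]=0;m[:,:290]=0;m[:,420:]=0
k,l,s,ce=cv2.connectedComponentsWithStats(m); i=1+s[1:,4].argmax(); print(s[i],((plane(c,[(s[i][0],207)],.04)-o)[0]@ey*1e3).round(1))
E
```

```text
t 13.2667 jig mm [ -16.  -133.4   31.7] F jig [0.1, -1.9, 0.3] w 0.002
tool y in jig deg 0.03 zdown [ 0. -0. -1.]
t 13.35 jig mm [ -16.  -132.9   31.7] F jig [0.6, -2.4, 1.4] w 0.005
tool y in jig deg 0.03 zdown [ 0. -0. -1.]
[313 203  10  10  85] -19.3
```

```bash
python3 -m crank '[{"twist":[0,0,0],"translation":[0,0.05,0],"claw":0}]' >/dev/null
python3 -c "
from h import *
st()"
python3 -m crank '[{"twist":[0,0,0],"translation":[0,0.05,0],"claw":0}]' >/dev/null
python3 -c "
from h import *
st()"
python3 -m crank '[{"twist":[0,0,0],"translation":[0,0.05,0],"claw":0}]' >/dev/null
python3 -c "
from h import *
st()"
```

```text
t 13.4833 jig mm [ -16.  -132.4   31.6] F jig [-0.1, -2.3, 1.1] w 0.008
tool y in jig deg 0.03 zdown [-0. -0. -1.]
t 13.5667 jig mm [ -16.  -131.9   31.6] F jig [-0.4, -2.2, 0.8] w 0.005
tool y in jig deg 0.03 zdown [-0.  0. -1.]
t 13.65 jig mm [ -16.  -131.3   31.7] F jig [-0.3, -2.4, 0.8] w 0.005
tool y in jig deg 0.03 zdown [ 0.  0. -1.]
```

```bash
python3 -m crank '[{"twist":[0,0,0],"translation":[0,0.05,0],"claw":0}]' >/dev/null
python3 -c "
from h import *
st()"
python3 -m crank '[{"twist":[0,0,0],"translation":[0,0.05,0],"claw":0}]' >/dev/null
python3 -c "
from h import *
st()"
python3 -m crank '[{"twist":[0,0,0],"translation":[0,0.05,0],"claw":0}]' >/dev/null
python3 - <<'E'
from h import *
st()
c=snap('top'); save(c,'top4.png',(290,350,170,230),10)
hsv=cv2.cvtColor(c["pixels"],cv2.COLOR_RGB2HSV); m=cv2.inRange(hsv,(17,170,60),(32,255,255)); m[:190]=0;m[235:]=0;m[:,:290]=0;m[:,420:]=0
k,l,s,ce=cv2.connectedComponentsWithStats(m); i=1+s[1:,4].argmax(); print(s[i],((plane(c,[(s[i][0],207)],.04)-o)[0]@ey*1e3).round(1))
E
```

```text
t 13.7333 jig mm [ -16.  -130.9   31.7] F jig [0.6, -0.9, 2.0] w 0.003
tool y in jig deg 0.03 zdown [-0. -0. -1.]
t 13.8167 jig mm [ -16.  -130.5   31.7] F jig [0.6, -6.3, -0.0] w 0.004
tool y in jig deg 0.03 zdown [-0. -0. -1.]
t 13.9 jig mm [ -15.9 -130.2   31.7] F jig [-0.6, -7.9, 1.4] w 0.003
tool y in jig deg 0.03 zdown [ 0.    -0.001 -1.   ]
[312 203  10  10  80] -17.5
```

View pics/top4.png

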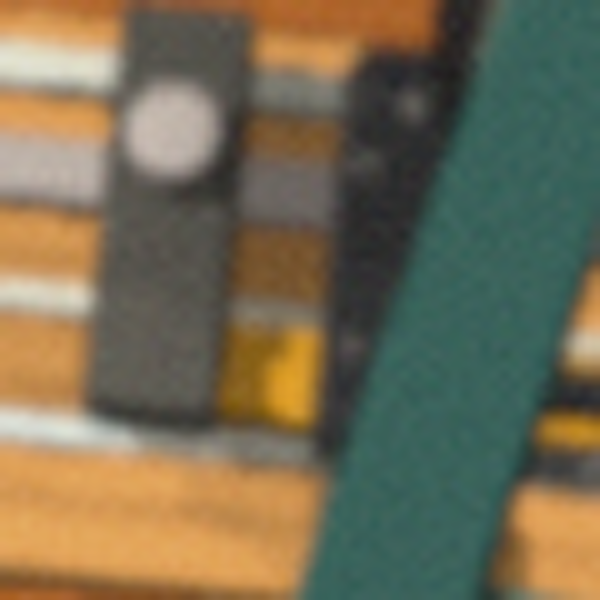

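The bar's end at crop (222,375) meets the stop, and the force has stepped from 2 N to 8 N, well under the 17 N needed to drive the stop out. I'll hold briefly, then withdraw straight back and up.

```bash
python3 -m crank '[{"twist":[0,0,0],"translation":[0,0,0],"claw":0},{"twist":[0,0,0],"translation":[0,0,0],"claw":0},{"twist":[0,0,0],"translation":[0,0,0],"claw":0},{"twist":[0,0,0],"translation":[0,0,0],"claw":0}]' | grep contact
python3 -m crank '[{"twist":[0,0,0],"translation":[0,-0.5,0],"claw":0},{"twist":[0,0,0],"translation":[0,-1.5,0],"claw":0},{"twist":[0,0,0],"translation":[0,-3,0],"claw":0},{"twist":[0,0,0],"translation":[0,-5,-1],"claw":0},{"twist":[0,0,0],"translation":[0,-7,-3],"claw":0},{"twist":[0,0,0],"translation":[0,-9,-6],"claw":0},{"twist":[0,0,0],"translation":[0,-11,-9],"claw":0},{"twist":[0,0,0],"translation":[0,-13,-12],"claw":0},{"twist":[0,0,0],"translation":[0,-14,-12],"claw":0},{"twist":[0,0,0],"translation":[0,-14,-12],"claw":0}]' >/dev/null
python3 - <<'E'
from h import *
st()
c=snap('top'); save(c,'top5.png',(280,400,165,255),6.5)
hsv=cv2.cvtColor(c["pixels"],cv2.COLOR_RGB2HSV); m=cv2.inRange(hsv,(17,170,60),(32,255,255)); m[:190]=0;m[235:]=0;m[:,:290]=0;m[:,420:]=0
k,l,s,ce=cv2.connectedComponentsWithStats(m); i=1+s[1:,4].argmax(); print(s[i],((plane(c,[(s[i][0],207),(s[i][0]+s[i][2],212)],.04)-o)@ey*1e3).round(1))
a=cv2.imread("pics/top2.png",0); save(c,'top5b.png',(270,430,150,250),5); b=cv2.imread('pics/top5b.png',0)
for u0,u1,v0,v1 in ((150,215,100,190),(145,215,190,310)):
    r=cv2.matchTemplate(b,a[v0:v1,u0:u1],cv2.TM_CCOEFF_NORMED); _,sc,_,p=cv2.minMaxLoc(r); print((p[0]-u0)/5,(p[1]-v0)/5,round(sc,3))
E
```

```text
contact_force: [-1.1, -6.6, 1.3]
t 15.1167 jig mm [ -15.7 -272.4  153.2] F jig [0.3, 0.2, -0.8] w 0.005
tool y in jig deg 0.13 zdown [ 0.002 -0.001 -1.   ]
[312 203  55  14 455] [ -17.5 -120.8]
0.0 0.0 0.988
0.0 0.0 0.967
```

View pics/top5.png

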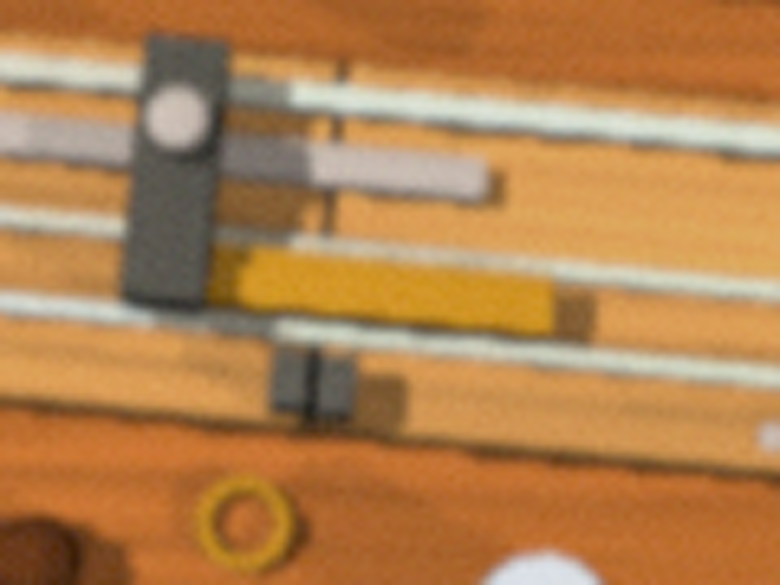

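The bar lies flat in its channel with its end (crop (210,275)) against the stop. The stop hasn't moved since it went into the notch, and the arm is clear. I'll hand it in.

```bash
python3 -c "
from h import *
print(workorder.hand_in())"
```

```text
the job is handed in; nothing more can be done
None
```

I pushed the stop into its notch and the brass bar up against it, withdrew the arm clear of everything, and handed the job in at about 15 s; the hand-in gave no verdict.

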